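# Nose the long tube rack round the post into its docking bay

## Robot

A 7-joint arm with a two-finger parallel gripper is mounted at the origin on the work surface. World frame = base frame: x ahead of the robot, y to its left, z up, the work surface at z = 0. Lengths are in m, angles in rad, forces in N, time in s.
With the tool pointing down it reaches from about 0.425 to 0.95 m from the base axis. Payload 4.7 kg.
Tool frame: the origin (TCP) lies midway between the tips of the shut fingers; the grasp point (between the pads) lies 19 mm behind it; z points along the fingers, y is the line along which they close (so a half turn about z gives the same grasp; the last joint's range is limited). The gripper opens to 87 mm and grips with 3 to 60 N. Pads are 19 mm wide; open, the fingers measure 117 mm over their backs; the gripper's body (75 mm by 190 mm) begins 51 mm behind the grasp point.
Start: joints at [1.193, 0.469, -0.049, 1.532, 0.024, 1.141, -0.082], TCP at [0.231, -0.634, 0.223] pointing down, gripper open.
Joint ranges: [-2.59, 2.59], [-0.33, 1.99], [-1.39, 1.29], [0.1, 2.45], [-1.04, 4.18], [0.21, 1.99], [-2.66, 2.66]. Speed limits (rad/s): [2.57, 2.57, 3.14, 3.14, 3.14, 3.14, 3.14].

## Interface

Orientations are given as a 3x3 rotation matrix whose columns are the frame's x, y, z axes.
In Python, from bench import arm gives the robot as it stands.
- The arm moves only by the shell command python3 -m crank 'ROWS' [FORCE]. ROWS is JSON, a list of rows, each an object of numbers: "tx", "ty", "tz": the shift along the tool's x, y, z each as a share of 5 cm, from -1 to 1; "rx", "ry", "rz": the turn, a rotation vector about the tool's x, y, z each as a share of 0.15 rad, from -1 to 1; "jaw": the opening, from 0 (shut) to 1 (fully open). In form: [{"tx": .., "ty": .., "tz": .., "rx": .., "ry": .., "rz": .., "jaw": ..}, ...]. A call has 1 to 12 rows; each row shifts and turns the commanded pose from where the row before left it, along the tool's axes as they then stand; what a row does not reach is not made up. A row lasts 1/8 s, in which the tool goes at most 62.5 mm and 10.7 degrees, less where a joint would pass 70% of its speed; a pose out of reach is approached as far as the arm can. A call with a number of a shift or a turn outside -1 to 1 is refused whole. A call with a gripper value outside its range is refused whole. The fingers move at their own pace and stop on an object; FORCE is the grip in N (left out, the last holds). Time passes only in rows, so rows that do not move let the fingers close. It gives the time, the measured TCP pose, the force, the opening and the grip force at its end, in the units of the state.
- arm.get_state(): the state, without advancing time (a new reading comes with each control period).
- arm.capture(name): name is "scene" or "top"; returns a dict with "frame" (400x640x3 uint8, red, green, blue), "mtx" (3x3 intrinsics, pixels), "dist" ([k1, k2, p1, p2, k3] as OpenCV has them; the pictures are not rectified), "T" (4x4, takes a point from camera to world coordinates). Camera axes: x right, y down, z forward; pixel columns grow to the right and rows downward; lengths in m; the calibration is good to about 2 mm. A picture is of the moment at which its call begins. There is no depth.
- arm.hand_in(): hands the job in; it is judged then, once.
Trained networks look in a picture, given as the dict that the camera call returned (one of the last four; its "shot" number tells which), for a name from the list of things; names that differ only in an ending like _2 or _b are one class to them, and where a whole thing is asked for, a point or a joint stands for the part that bears it (a point fixed in the world has none). Each returns a list of dicts, best first, with "conf" (0 to 1); they miss things now and then, are a little off and sometimes report something else, mostly with a low value. They report only what shows in the picture. A call takes as long as a camera call. They do not tell look-alikes from the thing itself.
- arm.boxes_of(label, picture): "location" ([x, y, z] in m, in world coordinates, good to about 4 mm: the middle of the surface that is visible of it).
- arm.masks_of(label, picture): "pixels" (400x640 bool, what is visible of it).
- arm.spot_point(label, picture): "location" ([x, y, z] in m, in world coordinates, good to about 4 mm: a listed point, or the origin of a listed thing).
The state is a dict: "t": time; "joint_positions": joint angles; "qd": joint speeds; "joint_efforts": joint torques, N m; "tcp_pos": TCP position; "ee_rot": TCP orientation; "ft_force": force on the tool from outside, world axes, zero at the start; "torque": the same for the moment, N m; "finger_gap": finger opening in m; "finger_force": force on a finger pad.
Only numpy, scipy, OpenCV 4.12 (cv2) and the standard library are available. Lean on these libraries where they do the work, as an engineer would, in place of code of your own. Each camera call takes 0.05 s, during which the arm holds its last target. There are 200 camera calls.

## Task

With the fingertips, gently push the long, loaded tube rack across the bench into the docking bay: nose one end in behind the steel post, then swing the other end in, so that the rack rests flush along the bay's back fence. Keep it flat on the bench - do not grip, lift or tip it - and leave everything else on the bench where it stands.

Things in the scene. Friction and masses are not known exactly. Their poses are not given: they have to be found in the camera images.
- rack: the long tube rack, white plastic, loaded with grey-capped tubes: a single rigid piece 240 mm long (its y), 40 mm wide (its x), 40 mm tall, tube caps to 52 mm; about 0.4 kg, slides on the bench under a push of a few newtons. Origin at the centre of its underside, z up; its two ends are alike
- dock: aluminium docking bay, fixed. Origin on the bench, middle of the inner face of its back fence (12 mm thick, 45 mm tall); x points from the mouth into the fence, y along it, z up. Cheeks 40 mm tall at both ends: inner faces at y = +150 and -150 mm, 12 mm thick, reaching 56 mm out from the fence (x = -56 mm). The bay's floor is the bench itself
- fence_top (a point): middle of the top of the bay's back fence. Behind the fence follow a 30 mm high deck and, from 95 mm behind the fence's inner face, the low white station that the bay belongs to: 190 x 360 mm (dock's x, y), 105 mm tall, fixed
- post: short steel post fixed in the bench before the bay's mouth, towards its left or its right end: 24 mm in diameter (a collar near the top looks 27 mm), 55 mm tall, origin at the centre of its foot; 75 to 80 mm out from the fence, 80 to 90 mm to one side of the bay's middle, so the rack cannot go straight in. The rack starts before the mouth, shifted to the side away from the post
- bottle: bystander: amber reagent bottle with white cap, 60 mm in diameter, 130 mm tall, upright, beside one cheek of the bay; origin at the centre of its underside
- beaker: bystander: open glass beaker, 68 mm wide, 90 mm tall, beside the other cheek of the bay; origin at the centre of its underside
- jar: bystander: white plastic jar with lid, 56 mm in diameter, 60 mm tall; origin at the centre of its underside
- short_rack: bystander: short tube rack of the same make as the long one, but only 120 mm long (along its y), 40 mm wide, 52 mm tall; origin at the centre of its underside
- tip_box: bystander: box of pipette tips, 125 x 85 mm (x, y), 56 mm tall; origin at the centre of its underside
- pipette: bystander: pipette lying flat along its x, about 255 mm long, 22 mm thick (its origin 145 mm from the plunger end); origin at the centre of its underside
Not all that is in view belongs to the job. Leave any brown or pink look-alike of the rack alone.

How it is judged:
At the end, for the whole second after the job is handed in: The rack stands flat on the bench inside the bay, long side flush along the back fence: its centre line at most 27 mm from the fence's inner face (7 mm gap), parallel to the fence within 0.05 rad, centre within 35 mm of the bay's middle along the fence, at rest (x of rack in the frame of dock between -0.027 and -0.015 m and y of rack in the frame of dock between -0.035 and 0.035 m and angle between the y axis of rack and the y axis of dock, either way round below 0.05 rad and angle between rack's own z axis and vertical below 0.05 rad and height (world z) of rack below 0.004 m and linear speed of rack below 0.01 m/s and angular speed of rack below 0.05 rad/s); the robot touches nothing.
It fails at once if the rack is lifted off the bench (more than 8 mm) or tipped (more than 0.2 rad) (height (world z) of rack above 0.008 m or angle between rack's own z axis and vertical above 0.2 rad).
It fails at once if the rack is rammed hard against the bay or the post (over 120 N) (contact force between rack and dock above 120 N or contact force between rack and post above 120 N).
It fails at once if the rack is gripped or shoved hard by the fingers (over 60 N between fingers and rack) (contact force between the fingers and rack above 60 N).
It fails at once if a bystander is moved by more than 25 mm or tipped over (distance of any of bottle, beaker, jar, short_rack, tip_box, pipette from where it was at the start of the episode above 0.025 m or angle between any of bottle, beaker, jar, short_rack, tip_box, pipette's own z axis and vertical above 0.3 rad).
It also fails if it takes over 72 s, if anything falls off the work surface, if the arm or the gripper's body presses on something with over 40 N, if the wrist force passes 120 N, or if a joint passes its speed limit or range.

## Working session

There is one attempt and no reset: what is moved stays moved. The work goes in short steps, Python scripts to look and compute and a shell command to move; the robot and the scene stay as the last step left them, time stands still between calls to the robot, and variables do not carry over. Pictures are saved under pics/ and viewed, at most 10 in all, crops included, and the job is handed in when it is done.

```bash
mkdir -p pics; python3 - <<'E'
from bench import arm
import cv2,numpy as np
for n in("scene","top"):
    p=arm.capture(n); cv2.imwrite(f"pics/{n}0.png",p["frame"][:,:,::-1])
    print(n,np.round(p["T"],3).tolist(),np.round(p["mtx"],1).tolist())
    for l in("rack","dock","fence_top","post","bottle","beaker","jar","short_rack","tip_box","pipette"):
        print(l,[(np.round(d["location"],3).tolist(),round(d["conf"],2)) for d in arm.spot_point(l,p)[:3]])
s=arm.get_state();print(s["t"],s["tcp_pos"],s["ee_rot"],s["finger_gap"])
E
```

```text
scene [[0.59, 0.597, -0.543, 1.055], [0.807, -0.436, 0.398, -0.404], [0.001, -0.673, -0.74, 0.832], [0.0, 0.0, 0.0, 1.0]] [[378.8, 0.0, 312.3], [0.0, 378.8, 205.0], [0.0, 0.0, 1.0]]
rack [([0.327, -0.134, -0.002], 0.84), ([0.293, 0.183, -0.004], 0.74), ([0.249, 0.462, 0.003], 0.73)]
dock [([0.652, -0.013, -0.001], 0.89)]
fence_top [([0.661, -0.019, 0.044], 0.6)]
post [([0.559, -0.085, -0.004], 0.57)]
bottle [([0.433, 0.361, 0.002], 0.65), ([0.622, -0.231, 0.0], 0.58)]
beaker [([0.672, 0.217, 0.001], 0.69)]
jar [([0.437, 0.362, 0.002], 0.68)]
short_rack []
tip_box [([0.54, -0.408, 0.002], 0.97)]
pipette [([0.299, -0.332, -0.001], 0.83)]
top [[-0.007, -0.998, 0.062, 0.392], [-1.0, 0.008, 0.018, 0.009], [-0.018, -0.062, -0.998, 1.402], [0.0, 0.0, 0.0, 1.0]] [[472.8, 0.0, 320.8], [0.0, 472.8, 197.5], [0.0, 0.0, 1.0]]
rack [([0.291, 0.185, 0.002], 0.83), ([0.325, -0.133, -0.001], 0.81), ([0.494, 0.088, -0.0], 0.8)]
dock [([0.65, -0.016, 0.001], 0.87)]
fence_top [([0.661, -0.017, 0.045], 0.98)]
post [([0.559, -0.089, 0.002], 0.45)]
bottle [([0.619, -0.235, -0.003], 0.69)]
beaker [([0.67, 0.215, -0.001], 0.69), ([0.497, 0.084, 0.0], 0.17)]
jar [([0.618, -0.234, 0.001], 0.3)]
short_rack [([0.64, 0.364, 0.001], 0.81)]
tip_box [([0.542, -0.409, 0.001], 0.69)]
pipette [([0.3, -0.332, 0.002], 0.79), ([0.651, -0.016, 0.003], 0.16)]
1.1 [ 0.23074361 -0.63437334  0.2226076 ] [[ 9.39785108e-01  3.41765920e-01  7.60470869e-05]
 [ 3.41765928e-01 -9.39785100e-01 -1.26336643e-04]
 [ 2.82903601e-05  1.44719599e-04 -9.99999989e-01]] 0.08691013311024479
```

View pics/top0.png

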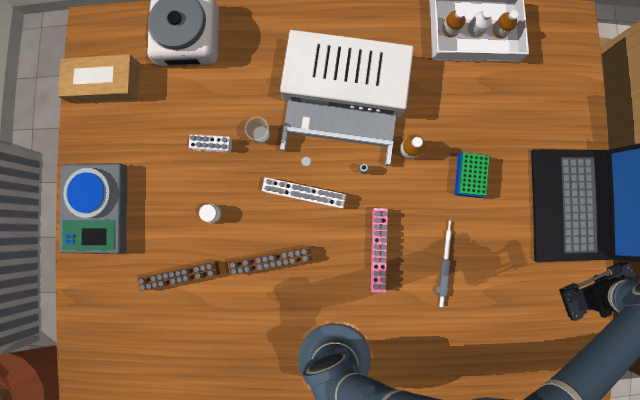

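View pics/scene0.png

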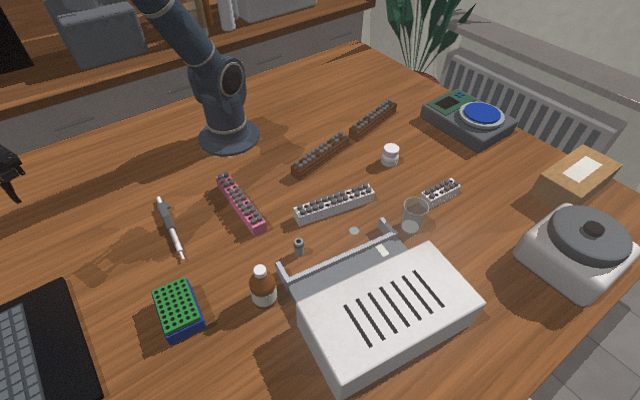

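Candidates in the top view: white rack (304,192), brown racks (178,275) and (270,260), pink rack (379,250), short white rack (210,143). Only the one at (304,192) is white and 240 mm long, and it lies before the bay's mouth. The post is at (364,168), on the -y side, and there is an unknown flat disc at (306,161). I'll enlarge that area to confirm and measure the angles.

```bash
cat > h.py <<'E'
import cv2,numpy as np
from bench import arm
def world(p,uv,z):
    n=cv2.undistortPoints(np.float64(uv).reshape(-1,1,2),p["mtx"],np.array(p["dist"])).reshape(-1,2)
    T=np.array(p["T"]); d=np.c_[n,np.ones(len(n))]@T[:3,:3].T
    return (T[:3,3]+d*((z-T[2,3])/d[:,2:]))[:,:2]
def pix(p,X):
    T=np.linalg.inv(p["T"]); return cv2.projectPoints(np.float64(X).reshape(-1,3),cv2.Rodrigues(T[:3,:3])[0],T[:3,3],p["mtx"],np.array(p["dist"]))[0].reshape(-1,2)
def rack(p,near):
    """top-plane minimum rectangle of the rack mask nearest to a point"""
    out=[]
    for d in arm.masks_of("rack",p):
        v,u=np.nonzero(d["pixels"])
        w=world(p,np.c_[u,v],0.042)
        c,s,a=cv2.minAreaRect(np.float32(w*1000)); b=w.mean(0)
        _,_,vt=np.linalg.svd(w-b,full_matrices=False)
        ax=vt[0]*np.sign(vt[0][1])
        out.append((np.hypot(*(b-near)),d["conf"],np.round(c,1),np.round(b*1000,1),np.round(s,1),np.degrees(np.arctan2(-ax[0],ax[1]))))
    return min(out,key=lambda o:o[0])[1:]
E
python3 - <<'E'
from h import *
for n in("top","scene"):
    p=arm.capture(n)
    print(n,rack(p,[.494,.088]))
    if n=="top":
        f=p["frame"][85:225,230:430,::-1]; cv2.imwrite("pics/crop.png",cv2.resize(f,None,fx=4,fy=4,interpolation=cv2.INTER_CUBIC))
        print(world(p,[[306,161]],0))
    for l in("dock",):
        for d in arm.masks_of(l,p)[:1]:
            v,u=np.nonzero(d["pixels"]); print(l,d["conf"],cv2.minAreaRect(np.float32(np.c_[u,v])))
E
```

```text
top (0.84, array([492. ,  87.3]), array([491.8,  86.8]), array([243.1,  46.4]), np.float64(-12.519552295252234))
[[0.58901073 0.07795411]]
dock 0.68 ((343.0078125, 96.79912567138672), (126.85577392578125, 121.72892761230469), 7.666804790496826)
scene (0.77, array([505. ,  76.2]), array([505.7,  72.7]), array([250.8,  76.7]), np.float64(-10.536448085271868))
dock 0.95 ((381.1694641113281, 294.9128723144531), (151.12811279296875, 177.32398986816406), 62.78388977050781)
```

View pics/crop.png

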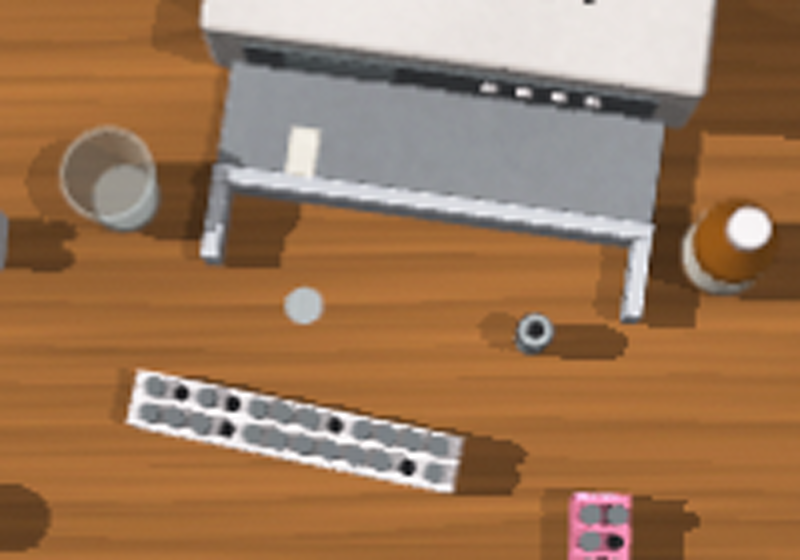

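The crop confirms it: the white loaded rack (crop centre 295,430), steel post (535,332) and bay mouth opening towards the robot. The disc at (303,305) is only a flat mark. Next I'll measure the dock's yaw and work out the moves.

```bash
cat >> h.py <<'E'
A=np.radians(-7.8); O=np.array([.651,-.015])
def Rz(a): return np.array([[np.cos(a),-np.sin(a)],[np.sin(a),np.cos(a)]])
def d2w(q): return O+Rz(A)@np.array(q)
def w2d(q): return Rz(A).T@(np.array(q)-O)
def go(q,z,yaw):
    """shares to go from the present tool pose to dock-frame xy q, height z, tool-x yaw (deg) about dock x"""
    s=arm.get_state(); R=np.array(s["ee_rot"]); p=np.array(s["tcp_pos"])
    d=np.r_[d2w(q),z]-p; cur=np.degrees(np.arctan2(R[1,0],R[0,0])-A)
    t=yaw-cur
    print("at dock",np.round(w2d(p[:2]),4),"z",round(p[2],4),"yaw",round(cur,1),"t",s["t"],"F",np.round(s["ft_force"],1))
    print("shares: tool now",np.round(R.T@d/.05,2),"rz",round(-np.radians(t)/.15,2))
    Rn=R.copy();Rn[:2,:]=Rz(np.radians(t))@R[:2,:]
    print("        after turning",np.round(Rn.T@d/.05,2))
E
python3 - <<'E'
from h import *
p=arm.capture("top")
c=lambda u,v:(230+u/4,85+v/4)
f=world(p,[c(230,184),c(640,240)],.045); d=f[0]-f[1]; print("fence",f,np.degrees(np.arctan2(-d[0],d[1])))
k=world(p,[c(222,256),c(624,318)],.040); d=k[0]-k[1]; print("cheek in tips",k,np.hypot(*d),np.degrees(np.arctan2(-d[0],d[1])))
print("dock xy of tips",[w2d(x) for x in k],"fence",[w2d(x) for x in f],"post",w2d([.559,-.088]),"rack",w2d([.492,.087]))
go(w2d([.50,-.25]),.2,0)
E
```

```text
fence [[ 0.67151467  0.12938919]
 [ 0.62751639 -0.16824508]] -8.408944772657435
cheek in tips [[ 0.61931388  0.13568406]
 [ 0.5712099  -0.15611653]] 0.29573904120860456 -9.36114261748132
dock xy of tips [array([-0.05184313,  0.14498961]), array([-0.05990016, -0.15063966])] fence [array([0.000729  , 0.14583744]), array([-0.0024686 , -0.15501432])] post [-0.08124156 -0.08481043] rack [-0.1713719  0.0794775]
at dock [-0.3323 -0.6707] z 0.2226 yaw 27.8 t 1.45 F [-0.6  0.6 -0.8]
shares: tool now [ 7.69 -5.38  0.45] rz 3.23
        after turning [ 4.29 -8.35  0.45]
```

```bash
sed -i 's/-7.8); O=np.array(\[.651,-.015\])/-8.5); O=np.array([.651,-.016])/' h.py
python3 -m crank '[{"rz":0.83,"jaw":0},{"rz":0.83,"jaw":0},{"rz":0.83,"jaw":0},{"rz":0.83,"jaw":0},{"tx":0.5,"ty":-0.9,"jaw":0},{"tx":0.5,"ty":-0.9,"jaw":0},{"tx":0.5,"ty":-0.9,"jaw":0},{"tx":0.5,"ty":-0.9,"jaw":0},{"tx":0.5,"ty":-0.9,"jaw":0},{"tx":0.5,"ty":-0.9,"jaw":0},{"tx":0.5,"ty":-0.9,"jaw":0},{"tx":0.5,"ty":-0.9,"jaw":0}]'
python3 - <<'E'
from h import *
print("target",w2d([.432,.003]),"rack",w2d([.492,.087]),"post",w2d([.559,-.088]))
go(w2d([.432,.003]),.1,0)
E
```

```text
target [-0.21940285 -0.01357896] rack [-0.17247789  0.07836694] post [-0.08034718 -0.08480761]
at dock [-0.3242 -0.6737] z 0.2226 yaw 28.5 t 1.45 F [-0.6  0.6 -0.8]
shares: tool now [  8.14 -10.6    2.45] rz 3.31
        after turning [  2.1  -13.2    2.45]$[0]: bad value
```

```bash
python3 -m crank '[{"tx":0,"ty":0,"tz":0,"rx":0,"ry":0,"rz":0.83,"jaw":0},{"tx":0,"ty":0,"tz":0,"rx":0,"ry":0,"rz":0.83,"jaw":0},{"tx":0,"ty":0,"tz":0,"rx":0,"ry":0,"rz":0.83,"jaw":0},{"tx":0,"ty":0,"tz":0,"rx":0,"ry":0,"rz":0.83,"jaw":0},{"tx":0.5,"ty":-0.9,"tz":0,"rx":0,"ry":0,"rz":0,"jaw":0},{"tx":0.5,"ty":-0.9,"tz":0,"rx":0,"ry":0,"rz":0,"jaw":0},{"tx":0.5,"ty":-0.9,"tz":0,"rx":0,"ry":0,"rz":0,"jaw":0},{"tx":0.5,"ty":-0.9,"tz":0,"rx":0,"ry":0,"rz":0,"jaw":0},{"tx":0.5,"ty":-0.9,"tz":0,"rx":0,"ry":0,"rz":0,"jaw":0},{"tx":0.5,"ty":-0.9,"tz":0,"rx":0,"ry":0,"rz":0,"jaw":0},{"tx":0.5,"ty":-0.9,"tz":0,"rx":0,"ry":0,"rz":0,"jaw":0},{"tx":0.5,"ty":-0.9,"tz":0,"rx":0,"ry":0,"rz":0,"jaw":0}]'
python3 - <<'E'
from h import *
go(w2d([.432,.003]),.1,0)
E
```

```text
t: 2.95
tcp_pos: [0.4829, -0.3068, 0.2229]
ee_rot: [[0.989, -0.149, 0.001], [-0.149, -0.989, -0.0], [0.001, 0.0, -1.0]]
ft_force: [0.2, -0.0, 0.3]
finger_gap: 0.0002
finger_force: 0.0
at dock [-0.1232 -0.3124] z 0.2229 yaw -0.1 t 2.95 F [ 0.2 -0.   0.3]
shares: tool now [-1.93 -5.98  2.45] rz -0.01
        after turning [-1.93 -5.98  2.45]
```

```bash
python3 -m crank '[{"tx":-0.28,"ty":-0.86,"tz":0,"rx":0,"ry":0,"rz":0,"jaw":0},{"tx":-0.28,"ty":-0.86,"tz":0,"rx":0,"ry":0,"rz":0,"jaw":0},{"tx":-0.28,"ty":-0.86,"tz":0,"rx":0,"ry":0,"rz":0,"jaw":0},{"tx":-0.28,"ty":-0.86,"tz":0,"rx":0,"ry":0,"rz":0,"jaw":0},{"tx":-0.28,"ty":-0.86,"tz":0,"rx":0,"ry":0,"rz":0,"jaw":0},{"tx":-0.28,"ty":-0.86,"tz":0,"rx":0,"ry":0,"rz":0,"jaw":0},{"tx":-0.25,"ty":-0.82,"tz":0,"rx":0,"ry":0,"rz":0,"jaw":0},{"tx":0,"ty":0,"tz":0.8,"rx":0,"ry":0,"rz":0,"jaw":0},{"tx":0,"ty":0,"tz":0.8,"rx":0,"ry":0,"rz":0,"jaw":0},{"tx":0,"ty":0,"tz":0.8,"rx":0,"ry":0,"rz":0,"jaw":0},{"tx":0,"ty":0,"tz":0,"rx":0,"ry":0,"rz":0,"jaw":0}]'
python3 - <<'E'
from h import *
go(w2d([.432,.003]),.02,0)
E
```

```text
t: 4.32
tcp_pos: [0.4289, 0.0018, 0.1007]
ee_rot: [[0.989, -0.148, -0.006], [-0.148, -0.989, 0.0], [-0.006, 0.001, -1.0]]
ft_force: [0.1, 0.1, 0.3]
finger_gap: 0.0003
finger_force: 0.0
at dock [-0.2223 -0.0152] z 0.1007 yaw -0.0 t 4.325 F [0.1 0.1 0.3]
shares: tool now [ 0.07 -0.03  1.61] rz -0.0
        after turning [ 0.07 -0.03  1.61]
```

```bash
python3 -m crank '[{"tx":0,"ty":0,"tz":0.8,"rx":0,"ry":0,"rz":0,"jaw":0},{"tx":0,"ty":0,"tz":0.8,"rx":0,"ry":0,"rz":0,"jaw":0},{"tx":0,"ty":0,"tz":0,"rx":0,"ry":0,"rz":0,"jaw":0},{"tx":0.12,"ty":0,"tz":0,"rx":0,"ry":0,"rz":0,"jaw":0},{"tx":0.12,"ty":0,"tz":0,"rx":0,"ry":0,"rz":0,"jaw":0},{"tx":0.12,"ty":0,"tz":0,"rx":0,"ry":0,"rz":0,"jaw":0},{"tx":0.12,"ty":0,"tz":0,"rx":0,"ry":0,"rz":0,"jaw":0},{"tx":0.12,"ty":0,"tz":0,"rx":0,"ry":0,"rz":0,"jaw":0},{"tx":0.12,"ty":0,"tz":0,"rx":0,"ry":0,"rz":0,"jaw":0},{"tx":0.12,"ty":0,"tz":0,"rx":0,"ry":0,"rz":0,"jaw":0},{"tx":0.12,"ty":0,"tz":0,"rx":0,"ry":0,"rz":0,"jaw":0}]'
cat >> h.py <<'E'
def look(near=None,png=None):
    p=arm.capture("top"); near=d2w([-.12,.06]) if near is None else near
    for d in arm.spot_point("rack",p): print("spot",np.round(w2d(d["location"][:2]),3),round(d["conf"],2)) if np.hypot(*(d["location"][:2]-near))<.13 else 0
    c,r,b,s,a=rack(p,near); print("mask conf",c,"rect c",np.round(w2d(r/1000),4),"mean",np.round(w2d(b/1000),4),s,"theta",round(a-np.degrees(A),1))
    if png: cv2.imwrite(png,cv2.resize(p["frame"][75:225,220:430,::-1],None,fx=3.8,fy=3.8,interpolation=cv2.INTER_CUBIC))
E
python3 - <<'E'
from h import *
look(png="pics/a.png"); go([-.1,0],.02,0)
E
```

```text
t: 5.7
tcp_pos: [0.479, -0.0052, 0.0225]
ee_rot: [[0.989, -0.149, 0.0], [-0.149, -0.989, 0.0], [0.0, -0.0, -1.0]]
ft_force: [-2.8, 0.0, 1.2]
finger_gap: -0.0
finger_force: 1.5
spot [-0.152  0.081] 0.77
mask conf 0.77 rect c [-0.1674  0.1415] mean [-0.1672  0.1424] [ 41.5 111.2] theta 10.0
at dock [-0.1705 -0.0145] z 0.0227 yaw -0.1 t 5.85 F [-1.1  0.6 -0.3]
shares: tool now [ 1.41 -0.29  0.06] rz -0.01
        after turning [ 1.41 -0.29  0.06]
```

View pics/a.png

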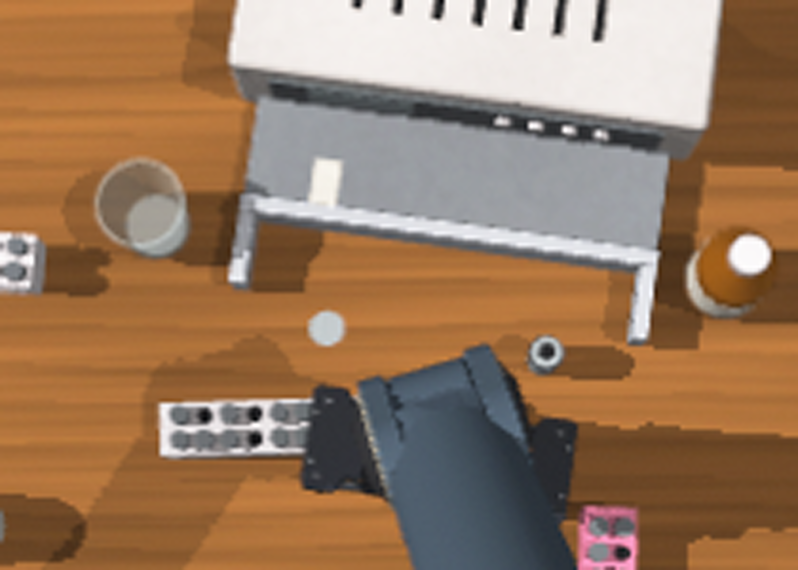

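The rack is turning as intended (+10° now), with its nose well clear of the post at (546,352). I'll keep going.

```bash
python3 -m crank '[{"tx":0.12,"ty":0,"tz":0,"rx":0,"ry":0,"rz":0,"jaw":0},{"tx":0.12,"ty":0,"tz":0,"rx":0,"ry":0,"rz":0,"jaw":0},{"tx":0.12,"ty":0,"tz":0,"rx":0,"ry":0,"rz":0,"jaw":0},{"tx":0.12,"ty":0,"tz":0,"rx":0,"ry":0,"rz":0,"jaw":0},{"tx":0.12,"ty":0,"tz":0,"rx":0,"ry":0,"rz":0,"jaw":0},{"tx":0.12,"ty":0,"tz":0,"rx":0,"ry":0,"rz":0,"jaw":0},{"tx":-0.2,"ty":0,"tz":0,"rx":0,"ry":0,"rz":0,"jaw":0},{"tx":-0.3,"ty":0,"tz":0,"rx":0,"ry":0,"rz":0,"jaw":0},{"tx":0,"ty":0,"tz":0,"rx":0,"ry":0,"rz":0,"jaw":0}]'
python3 - <<'E'
from h import *
look(); go([-.1,0],.02,0)
E
```

```text
t: 6.98
tcp_pos: [0.4875, -0.0068, 0.0225]
ee_rot: [[0.989, -0.148, -0.001], [-0.148, -0.989, -0.0], [-0.001, 0.001, -1.0]]
ft_force: [-0.5, 0.1, 0.4]
finger_gap: 0.0011
finger_force: 0.0
spot [-0.138  0.079] 0.91
mask conf 0.56 rect c [-0.1654  0.1346] mean [-0.1649  0.1366] [ 45.4 113.5] theta 24.2
at dock [-0.1608 -0.0148] z 0.0228 yaw -0.0 t 7.125 F [-1.   0.1  0.3]
shares: tool now [ 1.22 -0.3   0.06] rz -0.01
        after turning [ 1.22 -0.3   0.06]
```

```bash
python3 -m crank '[{"tx":-0.2,"ty":0,"tz":-0.8,"rx":0,"ry":0,"rz":0,"jaw":0},{"tx":0,"ty":0,"tz":-0.8,"rx":0,"ry":0,"rz":0,"jaw":0},{"tx":0,"ty":0,"tz":0,"rx":0,"ry":0,"rz":-0.93,"jaw":0.5},{"tx":0,"ty":0,"tz":0,"rx":0,"ry":0,"rz":-0.93,"jaw":1},{"tx":0,"ty":0,"tz":0,"rx":0,"ry":0,"rz":-0.93,"jaw":1},{"tx":0.25,"ty":-0.75,"tz":0,"rx":0,"ry":0,"rz":0,"jaw":1},{"tx":0.25,"ty":-0.75,"tz":0,"rx":0,"ry":0,"rz":0,"jaw":1},{"tx":0,"ty":0,"tz":0,"rx":0,"ry":0,"rz":0,"jaw":1}]'
python3 - <<'E'
from h import *
go([-.176,.0615],.022,24)
E
```

```text
t: 8.12
tcp_pos: [0.4842, 0.0772, 0.103]
ee_rot: [[0.962, 0.272, 0.002], [0.272, -0.962, 0.002], [0.002, -0.001, -1.0]]
ft_force: [0.3, -1.1, 0.7]
finger_gap: 0.0521
finger_force: 0.0
at dock [-0.1787  0.0675] z 0.103 yaw 24.3 t 8.125 F [ 0.3 -1.1  0.7]
shares: tool now [-0.    0.13  1.62] rz 0.03
        after turning [-0.    0.13  1.62]
```

```bash
python3 -m crank '[{"tx":-0.06,"ty":0.13,"tz":0.5,"rx":0,"ry":0,"rz":0,"jaw":1},{"tx":0,"ty":0,"tz":0.55,"rx":0,"ry":0,"rz":0,"jaw":1},{"tx":0,"ty":0,"tz":0.55,"rx":0,"ry":0,"rz":0,"jaw":1},{"tx":0,"ty":0,"tz":0,"rx":0,"ry":0,"rz":0,"jaw":1},{"tx":0.12,"ty":0,"tz":0,"rx":0,"ry":0,"rz":0,"jaw":1},{"tx":0.12,"ty":0,"tz":0,"rx":0,"ry":0,"rz":0,"jaw":1},{"tx":0.12,"ty":0,"tz":0,"rx":0,"ry":0,"rz":0,"jaw":1},{"tx":0.12,"ty":0,"tz":0,"rx":0,"ry":0,"rz":0,"jaw":1},{"tx":0.12,"ty":0,"tz":0,"rx":0,"ry":0,"rz":0,"jaw":1},{"tx":0.12,"ty":0,"tz":0,"rx":0,"ry":0,"rz":0,"jaw":1},{"tx":0.1,"ty":0,"tz":0,"rx":0,"ry":0,"rz":0,"jaw":1},{"tx":0,"ty":0,"tz":0,"rx":0,"ry":0,"rz":0,"jaw":1}]'
python3 -m crank '[{"tx":-0.3,"ty":0,"tz":0,"rx":0,"ry":0,"rz":0,"jaw":0},{"tx":-0.3,"ty":0,"tz":-0.5,"rx":0,"ry":0,"rz":0,"jaw":0},{"tx":0,"ty":0,"tz":-0.9,"rx":0,"ry":0,"rz":0,"jaw":0},{"tx":-0.3,"ty":-0.8,"tz":-0.3,"rx":0,"ry":0,"rz":0,"jaw":0},{"tx":-0.3,"ty":-0.8,"tz":0,"rx":0,"ry":0,"rz":0,"jaw":0},{"tx":0,"ty":-0.8,"tz":0,"rx":0,"ry":0,"rz":0,"jaw":0},{"tx":0,"ty":-0.8,"tz":0,"rx":0,"ry":0,"rz":0,"jaw":0},{"tx":0,"ty":0,"tz":0,"rx":0,"ry":0,"rz":0,"jaw":0}]'
python3 - <<'E'
from h import *
look(png="pics/b.png"); go([-.15,.21],.022,24)
E
```

```text
t: 9.62
tcp_pos: [0.5214, 0.0771, 0.0226]
ee_rot: [[0.964, 0.266, -0.002], [0.266, -0.964, -0.001], [-0.002, 0.0, -1.0]]
ft_force: [-3.1, -1.3, 1.8]
finger_gap: 0.0872
finger_force: 1.8
t: 10.62
tcp_pos: [0.4205, 0.2192, 0.1082]
ee_rot: [[0.962, 0.272, 0.002], [0.272, -0.962, 0.003], [0.003, -0.002, -1.0]]
ft_force: [-0.2, -0.1, -0.2]
finger_gap: 0.0148
finger_force: 0.0
spot [-0.114  0.089] 0.63
mask conf 0.91 rect c [-0.116   0.0883] mean [-0.1164  0.0874] [ 49.2 242.3] theta 23.5
at dock [-0.2609  0.1943] z 0.1075 yaw 23.9 t 10.775 F [-0.8 -0.4 -0.1]
shares: tool now [2.15 0.61 1.71] rz -0.01
        after turning [2.15 0.62 1.71]
```

View pics/b.png

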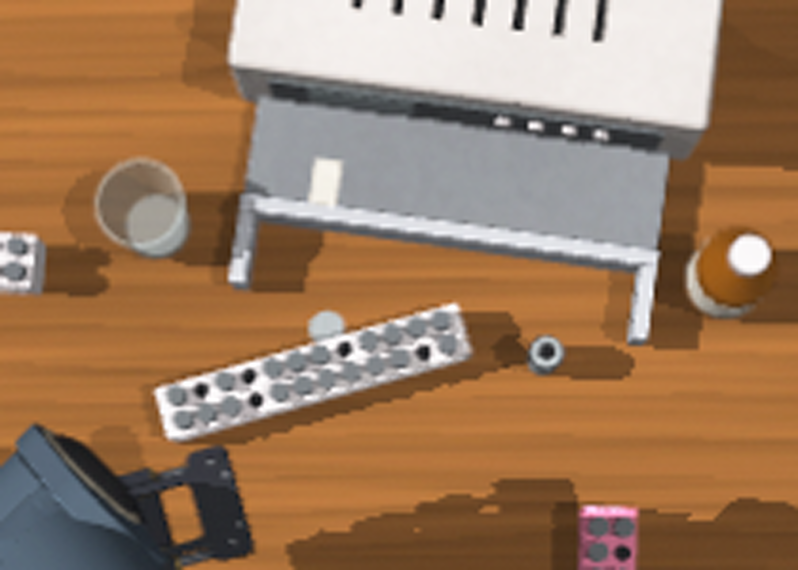

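The rack is at (-116, 88) mm and 24°, with its nose at (455,330) just left of the post at (546,352). That leaves only about 4 mm of clearance to the post along its axis, so I'll give it one more ~9 mm sideways push before sliding it in.

```bash
python3 - <<'E'
from h import *
go([-.153,.071],.022,23.5)
E
```

```text
at dock [-0.2609  0.1943] z 0.1075 yaw 23.9 t 10.775 F [-0.8 -0.4 -0.1]
shares: tool now [0.97 3.13 1.71] rz 0.04
        after turning [0.99 3.12 1.71]
```

```bash
python3 -m crank '[{"tx":0.24,"ty":0.78,"tz":0,"rx":0,"ry":0,"rz":0,"jaw":1},{"tx":0.24,"ty":0.78,"tz":0,"rx":0,"ry":0,"rz":0,"jaw":1},{"tx":0.24,"ty":0.78,"tz":0,"rx":0,"ry":0,"rz":0,"jaw":1},{"tx":0.24,"ty":0.78,"tz":0,"rx":0,"ry":0,"rz":0,"jaw":1},{"tx":0,"ty":0,"tz":0.85,"rx":0,"ry":0,"rz":0,"jaw":1},{"tx":0,"ty":0,"tz":0.85,"rx":0,"ry":0,"rz":0,"jaw":1},{"tx":0,"ty":0,"tz":0,"rx":0,"ry":0,"rz":0,"jaw":1},{"tx":0.12,"ty":0,"tz":0,"rx":0,"ry":0,"rz":0,"jaw":1},{"tx":0.12,"ty":0,"tz":0,"rx":0,"ry":0,"rz":0,"jaw":1},{"tx":0.12,"ty":0,"tz":0,"rx":0,"ry":0,"rz":0,"jaw":1},{"tx":0.04,"ty":0,"tz":0,"rx":0,"ry":0,"rz":0,"jaw":1}]'
python3 -m crank '[{"tx":-0.3,"ty":0,"tz":0,"rx":0,"ry":0,"rz":0,"jaw":0},{"tx":-0.3,"ty":0,"tz":-0.5,"rx":0,"ry":0,"rz":0,"jaw":0},{"tx":0,"ty":0,"tz":-0.9,"rx":0,"ry":0,"rz":0,"jaw":0},{"tx":0,"ty":-0.8,"tz":-0.3,"rx":0,"ry":0,"rz":0,"jaw":0},{"tx":0,"ty":-0.8,"tz":0,"rx":0,"ry":0,"rz":0,"jaw":0},{"tx":0,"ty":-0.8,"tz":0,"rx":0,"ry":0,"rz":0,"jaw":0},{"tx":0,"ty":-0.8,"tz":0,"rx":0,"ry":0,"rz":0,"jaw":0},{"tx":0,"ty":0,"tz":0,"rx":0,"ry":0,"rz":0,"jaw":0}]'
python3 - <<'E'
from h import *
look()
c=np.array([-.108,.092]);t=np.radians(23.5)
q=c+Rz(t)@[0,.120+.035]; print("end approach",q); go(q,.022,23.5)
E
```

```text
t: 12.15
tcp_pos: [0.5281, 0.0831, 0.0231]
ee_rot: [[0.964, 0.266, -0.001], [0.266, -0.964, -0.001], [-0.002, 0.001, -1.0]]
ft_force: [-4.9, -1.5, 4.1]
finger_gap: 0.0865
finger_force: 3.0
t: 13.15
tcp_pos: [0.456, 0.2336, 0.1083]
ee_rot: [[0.962, 0.273, 0.002], [0.273, -0.962, 0.003], [0.003, -0.002, -1.0]]
ft_force: [-0.0, 0.2, 0.4]
finger_gap: 0.0151
finger_force: 0.0
spot [-0.107  0.093] 0.97
mask conf 0.92 rect c [-0.1093  0.0921] mean [-0.1051  0.0847] [ 46.  240.4] theta 22.4
end approach [-0.16980611  0.23414431]
at dock [-0.2276  0.2135] z 0.1076 yaw 23.9 t 13.3 F [-0.3 -0.4  0.1]
shares: tool now [1.22 0.09 1.71] rz 0.04
        after turning [1.22 0.08 1.71]
```

```bash
python3 -m crank '[{"tx":0.61,"ty":0.04,"tz":0,"rx":0,"ry":0,"rz":0.02,"jaw":0},{"tx":0.61,"ty":0.04,"tz":0,"rx":0,"ry":0,"rz":0.02,"jaw":0},{"tx":0,"ty":0,"tz":0.85,"rx":0,"ry":0,"rz":0,"jaw":0},{"tx":0,"ty":0,"tz":0.86,"rx":0,"ry":0,"rz":0,"jaw":0},{"tx":0,"ty":0.16,"tz":0,"rx":0,"ry":0,"rz":0,"jaw":0},{"tx":0,"ty":0.16,"tz":0,"rx":0,"ry":0,"rz":0,"jaw":0},{"tx":0,"ty":0.16,"tz":0,"rx":0,"ry":0,"rz":0,"jaw":0},{"tx":0,"ty":0.16,"tz":0,"rx":0,"ry":0,"rz":0,"jaw":0},{"tx":0,"ty":0.16,"tz":0,"rx":0,"ry":0,"rz":0,"jaw":0},{"tx":0,"ty":0.16,"tz":0,"rx":0,"ry":0,"rz":0,"jaw":0},{"tx":0,"ty":0.16,"tz":0,"rx":0,"ry":0,"rz":0,"jaw":0},{"tx":0,"ty":0.16,"tz":0,"rx":0,"ry":0,"rz":0,"jaw":0}]'
python3 - <<'E'
from h import *
look(png="pics/c.png"); go([-.1,.1],.022,23.5)
E
```

```text
t: 14.8
tcp_pos: [0.5346, 0.1833, 0.024]
ee_rot: [[0.965, 0.262, 0.004], [0.262, -0.965, 0.005], [0.005, -0.004, -1.0]]
ft_force: [0.1, 5.6, 4.1]
finger_gap: 0.0007
finger_force: 3.1
spot [-0.093  0.062] 0.84
mask conf 0.83 rect c [-0.088   0.0445] mean [-0.0802  0.0266] [ 48.5 208.8] theta 22.8
at dock [-0.1441  0.1781] z 0.0234 yaw 23.6 t 14.95 F [-0.5  4.2  2.9]
shares: tool now [0.18 1.78 0.03] rz 0.01
        after turning [0.19 1.78 0.03]
```

View pics/c.png

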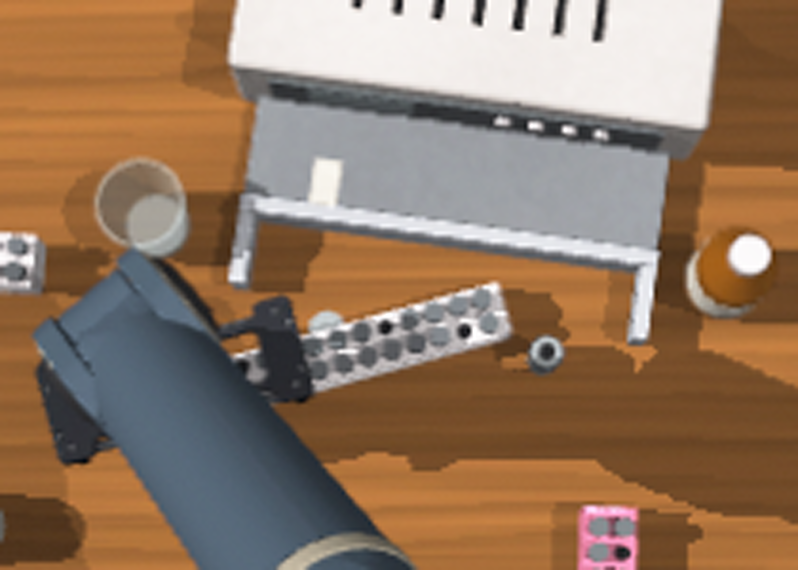

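The rack slides straight, and its nose at (500,310) is passing on the fence side of the post at (546,352). I'll continue along its axis.

```bash
python3 -m crank '[{"tx":0,"ty":0.12,"tz":0,"rx":0,"ry":0,"rz":0,"jaw":0},{"tx":0,"ty":0.12,"tz":0,"rx":0,"ry":0,"rz":0,"jaw":0},{"tx":0,"ty":0.12,"tz":0,"rx":0,"ry":0,"rz":0,"jaw":0},{"tx":0,"ty":0.12,"tz":0,"rx":0,"ry":0,"rz":0,"jaw":0},{"tx":0,"ty":0.12,"tz":0,"rx":0,"ry":0,"rz":0,"jaw":0},{"tx":0,"ty":0.12,"tz":0,"rx":0,"ry":0,"rz":0,"jaw":0}]'
python3 -m crank '[{"tx":0,"ty":0.1,"tz":0,"rx":0,"ry":0,"rz":0,"jaw":0},{"tx":0,"ty":0.1,"tz":0,"rx":0,"ry":0,"rz":0,"jaw":0},{"tx":0,"ty":0.1,"tz":0,"rx":0,"ry":0,"rz":0,"jaw":0},{"tx":0,"ty":0.1,"tz":0,"rx":0,"ry":0,"rz":0,"jaw":0},{"tx":0,"ty":0,"tz":0,"rx":0,"ry":0,"rz":0,"jaw":0}]'
python3 - <<'E'
from h import *
look(png="pics/d.png"); go([-.1,.1],.022,23.5)
E
```

```text
t: 15.7
tcp_pos: [0.5433, 0.1481, 0.0231]
ee_rot: [[0.965, 0.262, 0.002], [0.262, -0.965, 0.003], [0.003, -0.003, -1.0]]
ft_force: [-1.9, 7.1, 4.8]
finger_gap: 0.0005
finger_force: 3.5
t: 16.32
tcp_pos: [0.5486, 0.1275, 0.0228]
ee_rot: [[0.965, 0.261, 0.001], [0.261, -0.965, 0.002], [0.002, -0.001, -1.0]]
ft_force: [-0.7, 4.4, 3.2]
finger_gap: 0.0005
finger_force: 2.4
spot [-0.071  0.008] 0.72
mask conf 0.57 rect c [-0.0647 -0.0166] mean [-0.0552 -0.0325] [ 51.8 200.4] theta 23.8
at dock [-0.1225  0.1267] z 0.0226 yaw 23.6 t 16.475 F [-1.4  5.4  4. ]
shares: tool now [0.2  0.67 0.01] rz 0.02
        after turning [0.2  0.67 0.01]
```

View pics/d.png

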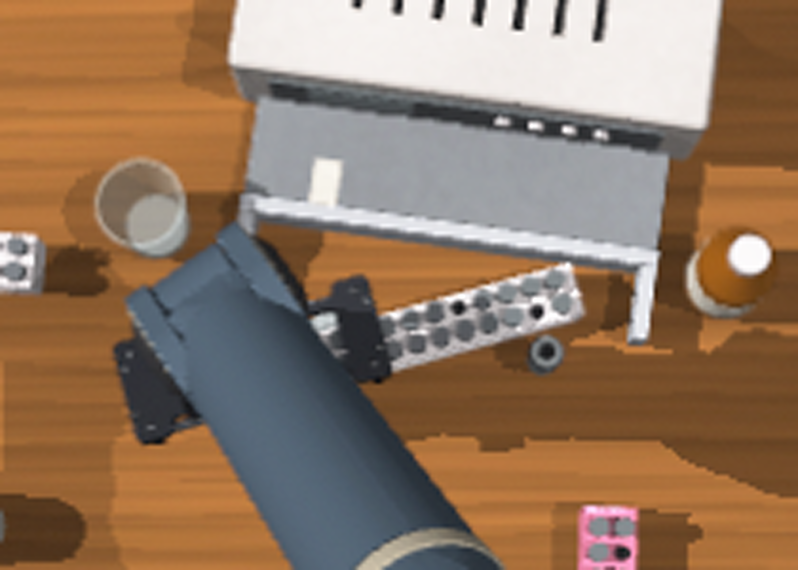

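The nose (572,265) is now behind the post (546,352) and almost at the fence. I'll push a little further along the axis, then swing the other end in.

```bash
python3 -m crank '[{"tx":0,"ty":0.1,"tz":0,"rx":0,"ry":0,"rz":0,"jaw":0},{"tx":-0.02,"ty":0.1,"tz":0,"rx":0,"ry":0,"rz":0,"jaw":0},{"tx":-0.02,"ty":0.08,"tz":0,"rx":0,"ry":0,"rz":0,"jaw":0},{"tx":0,"ty":0,"tz":0,"rx":0,"ry":0,"rz":0,"jaw":0}]'
python3 -m crank '[{"tx":0,"ty":-0.5,"tz":0,"rx":0,"ry":0,"rz":0,"jaw":0},{"tx":0,"ty":-0.2,"tz":-0.9,"rx":0,"ry":0,"rz":0,"jaw":0},{"tx":0,"ty":0,"tz":-0.9,"rx":0,"ry":0,"rz":0,"jaw":0},{"tx":-0.9,"ty":0,"tz":0,"rx":0,"ry":0,"rz":0,"jaw":0},{"tx":-0.9,"ty":0,"tz":0,"rx":0,"ry":0,"rz":0,"jaw":0},{"tx":0,"ty":0,"tz":0,"rx":0,"ry":0,"rz":0,"jaw":0}]'
python3 - <<'E'
from h import *
look()
c=np.array([-.066,-.005]);t=np.radians(23)
q=c+Rz(t)@[-.042,.085]; print(q); go(q,.022,10)
E
```

```text
t: 16.98
tcp_pos: [0.5501, 0.1127, 0.0224]
ee_rot: [[0.965, 0.261, 0.001], [0.261, -0.965, 0.001], [0.001, -0.0, -1.0]]
ft_force: [0.0, 4.7, 3.3]
finger_gap: 0.0004
finger_force: 2.3
t: 17.73
tcp_pos: [0.45, 0.119, 0.1111]
ee_rot: [[0.966, 0.259, -0.005], [0.259, -0.966, -0.005], [-0.006, 0.004, -1.0]]
ft_force: [0.3, -0.4, -0.5]
finger_gap: 0.0003
finger_force: 0.0
spot [-0.065 -0.01 ] 0.57
mask conf 0.73 rect c [-0.0685 -0.0068] mean [-0.0685 -0.0071] [ 47.2 239.4] theta 24.1
[-0.13787335  0.05683221]
at dock [-0.2142  0.1071] z 0.1121 yaw 23.5 t 17.875 F [ 1.1 -0.3  0.1]
shares: tool now [1.   1.53 1.8 ] rz 1.57
        after turning [1.33 1.25 1.8 ]
```

```bash
python3 -m crank '[{"tx":0,"ty":0,"tz":0,"rx":0,"ry":0,"rz":0.91,"jaw":0},{"tx":0,"ty":0,"tz":0,"rx":0,"ry":0,"rz":0.91,"jaw":0},{"tx":0,"ty":0,"tz":0,"rx":0,"ry":0,"rz":0.91,"jaw":0},{"tx":0.72,"ty":0.42,"tz":0,"rx":0,"ry":0,"rz":0,"jaw":0},{"tx":0.72,"ty":0.42,"tz":0,"rx":0,"ry":0,"rz":0,"jaw":0},{"tx":0,"ty":0,"tz":0.9,"rx":0,"ry":0,"rz":0,"jaw":0},{"tx":0,"ty":0,"tz":0.88,"rx":0,"ry":0,"rz":0,"jaw":0},{"tx":0,"ty":0,"tz":0,"rx":0,"ry":0,"rz":0,"jaw":0},{"tx":0.12,"ty":0,"tz":0,"rx":0,"ry":0,"rz":0,"jaw":0},{"tx":0.12,"ty":0,"tz":0,"rx":0,"ry":0,"rz":0,"jaw":0},{"tx":0.12,"ty":0,"tz":0,"rx":0,"ry":0,"rz":0,"jaw":0},{"tx":0.12,"ty":0,"tz":0,"rx":0,"ry":0,"rz":0,"jaw":0}]'
python3 -m crank '[{"tx":0.1,"ty":0,"tz":0,"rx":0,"ry":0,"rz":0,"jaw":0},{"tx":0.1,"ty":0,"tz":0,"rx":0,"ry":0,"rz":0,"jaw":0},{"tx":0.1,"ty":0,"tz":0,"rx":0,"ry":0,"rz":0,"jaw":0},{"tx":0.1,"ty":0,"tz":0,"rx":0,"ry":0,"rz":0,"jaw":0}]'
python3 - <<'E'
from h import *
look(); go([-.05,.06],.022,0)
E
```

```text
t: 19.38
tcp_pos: [0.5433, 0.0671, 0.0238]
ee_rot: [[0.989, -0.146, 0.001], [-0.146, -0.989, 0.0], [0.001, -0.0, -1.0]]
ft_force: [-2.7, 1.0, 1.1]
finger_gap: 0.0002
finger_force: 1.1
t: 19.88
tcp_pos: [0.563, 0.064, 0.023]
ee_rot: [[0.989, -0.146, 0.0], [-0.146, -0.989, 0.0], [0.0, -0.0, -1.0]]
ft_force: [-1.9, 1.8, -0.5]
finger_gap: 0.0006
finger_force: 1.0
spot [-0.046 -0.008] 0.77
mask conf 0.66 rect c [-0.0408 -0.0545] mean [-0.0364 -0.0649] [ 42.4 145.5] theta 5.6
at dock [-0.0981  0.0658] z 0.0232 yaw 0.1 t 20.025 F [ 0.6 -0.5  0.2]
shares: tool now [0.96 0.12 0.03] rz 0.01
        after turning [0.96 0.12 0.03]
```

```bash
python3 -m crank '[{"tx":0.1,"ty":0,"tz":0,"rx":0,"ry":0,"rz":0,"jaw":0},{"tx":0.1,"ty":0,"tz":0,"rx":0,"ry":0,"rz":0,"jaw":0},{"tx":0.1,"ty":0,"tz":0,"rx":0,"ry":0,"rz":0,"jaw":0},{"tx":0.1,"ty":0,"tz":0,"rx":0,"ry":0,"rz":0,"jaw":0},{"tx":0.1,"ty":0,"tz":0,"rx":0,"ry":0,"rz":0,"jaw":0}]'
python3 -m crank '[{"tx":0.1,"ty":0,"tz":0,"rx":0,"ry":0,"rz":0,"jaw":0},{"tx":0.1,"ty":0,"tz":0,"rx":0,"ry":0,"rz":0,"jaw":0},{"tx":0.08,"ty":0,"tz":0,"rx":0,"ry":0,"rz":0,"jaw":0}]'
python3 - <<'E'
from h import *
look(); go([-.05,.06],.022,0)
p=arm.capture("scene"); cv2.imwrite("pics/e.png",cv2.resize(p["frame"][170:330,220:460,::-1],None,fx=3.3,fy=3.3,interpolation=cv2.INTER_CUBIC))
E
```

```text
t: 20.65
tcp_pos: [0.5877, 0.0605, 0.0231]
ee_rot: [[0.989, -0.146, 0.0], [-0.146, -0.989, 0.0], [0.0, -0.0, -1.0]]
ft_force: [-2.9, 2.0, 2.2]
finger_gap: 0.0002
finger_force: 1.5
t: 21.02
tcp_pos: [0.6014, 0.0581, 0.0231]
ee_rot: [[0.989, -0.146, -0.0], [-0.146, -0.989, -0.0], [-0.0, 0.0, -1.0]]
ft_force: [-4.6, 1.8, 3.5]
finger_gap: 0.0004
finger_force: 2.2
spot [-0.029 -0.015] 0.62
mask conf 0.78 rect c [-0.0337 -0.0622] mean [-0.0328 -0.0823] [146.5  48.8] theta -0.2
at dock [-0.0594  0.0658] z 0.023 yaw 0.1 t 21.175 F [-0.9  0.2 -0.4]
shares: tool now [0.19 0.12 0.02] rz 0.01
        after turning [0.19 0.12 0.02]
```

View pics/e.png

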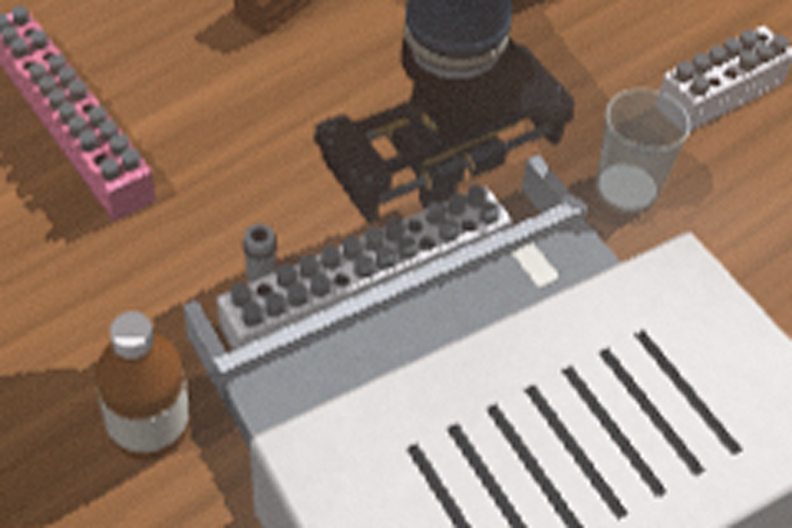

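The rack is inside the bay, clear of the post (260,250) and lying along the fence, with a small gap left. I'll back off, open the fingers and press it flush with two fingertips near its middle.

```bash
python3 -m crank '[{"tx":-0.4,"ty":0,"tz":0,"rx":0,"ry":0,"rz":0,"jaw":0},{"tx":-0.4,"ty":0,"tz":0,"rx":0,"ry":0,"rz":0,"jaw":0},{"tx":0,"ty":0.55,"tz":0,"rx":0,"ry":0,"rz":0,"jaw":0.5},{"tx":0,"ty":0.55,"tz":0,"rx":0,"ry":0,"rz":0,"jaw":1},{"tx":0,"ty":0,"tz":0,"rx":0,"ry":0,"rz":0,"jaw":1},{"tx":0,"ty":0,"tz":0,"rx":0,"ry":0,"rz":0,"jaw":1},{"tx":0.3,"ty":0,"tz":0,"rx":0,"ry":0,"rz":0,"jaw":1},{"tx":0.3,"ty":0,"tz":0,"rx":0,"ry":0,"rz":0,"jaw":1},{"tx":0.06,"ty":0,"tz":0,"rx":0,"ry":0,"rz":0,"jaw":1},{"tx":0.06,"ty":0,"tz":0,"rx":0,"ry":0,"rz":0,"jaw":1},{"tx":0.06,"ty":0,"tz":0,"rx":0,"ry":0,"rz":0,"jaw":1}]'
python3 - <<'E'
from h import *
go([-.05,.01],.022,0)
E
```

```text
t: 22.6
tcp_pos: [0.592, 0.0041, 0.0229]
ee_rot: [[0.989, -0.145, -0.001], [-0.145, -0.989, -0.0], [-0.001, 0.0, -1.0]]
ft_force: [0.6, -0.9, -0.1]
finger_gap: 0.0819
finger_force: 0.0
at dock [-0.0613  0.0112] z 0.0229 yaw 0.1 t 22.6 F [ 0.6 -0.9 -0.1]
shares: tool now [0.23 0.02 0.02] rz 0.02
        after turning [0.23 0.02 0.02]
```

```bash
python3 -m crank '[{"tx":0.06,"ty":0,"tz":0,"rx":0,"ry":0,"rz":0,"jaw":1},{"tx":0.06,"ty":0,"tz":0,"rx":0,"ry":0,"rz":0,"jaw":1},{"tx":0.06,"ty":0,"tz":0,"rx":0,"ry":0,"rz":0,"jaw":1},{"tx":0,"ty":0,"tz":0,"rx":0,"ry":0,"rz":0,"jaw":1}]'
python3 -m crank '[{"tx":0.04,"ty":0,"tz":0,"rx":0,"ry":0,"rz":0,"jaw":1},{"tx":0.04,"ty":0,"tz":0,"rx":0,"ry":0,"rz":0,"jaw":1},{"tx":0,"ty":0,"tz":0,"rx":0,"ry":0,"rz":0,"jaw":1}]'

```

```text
t: 23.1
tcp_pos: [0.5997, 0.003, 0.0227]
ee_rot: [[0.989, -0.146, -0.003], [-0.146, -0.989, -0.0], [-0.003, 0.0, -1.0]]
ft_force: [-4.8, 1.3, 2.3]
finger_gap: 0.0868
finger_force: 2.2
t: 23.48
tcp_pos: [0.6025, 0.0025, 0.0227]
ee_rot: [[0.989, -0.146, -0.006], [-0.146, -0.989, -0.0], [-0.005, 0.001, -1.0]]
ft_force: [-7.1, 1.8, 4.4]
finger_gap: 0.0868
finger_force: 4.1
```

```bash
python3 -m crank '[{"tx":0.04,"ty":0,"tz":0,"rx":0,"ry":0,"rz":0,"jaw":1},{"tx":0.04,"ty":0,"tz":0,"rx":0,"ry":0,"rz":0,"jaw":1},{"tx":0,"ty":0,"tz":0,"rx":0,"ry":0,"rz":0,"jaw":1}]'
python3 -m crank '[{"tx":0.03,"ty":0,"tz":0,"rx":0,"ry":0,"rz":0,"jaw":1},{"tx":0.03,"ty":0,"tz":0,"rx":0,"ry":0,"rz":0,"jaw":1},{"tx":0,"ty":0,"tz":0,"rx":0,"ry":0,"rz":0,"jaw":1}]'
```

```text
t: 23.85
tcp_pos: [0.6025, 0.0025, 0.0226]
ee_rot: [[0.989, -0.146, -0.014], [-0.146, -0.989, -0.001], [-0.014, 0.003, -1.0]]
ft_force: [-16.9, 3.5, 12.8]
finger_gap: 0.0872
finger_force: 8.5
t: 24.22
tcp_pos: [0.6025, 0.0025, 0.0225]
ee_rot: [[0.989, -0.146, -0.02], [-0.146, -0.989, -0.001], [-0.02, 0.004, -1.0]]
ft_force: [-22.9, 3.2, 19.2]
finger_gap: 0.0868
finger_force: 11.8
```

The TCP has stalled while the force rises, so the rack is seated. I'll retract and check.

```bash
python3 -m crank '[{"tx":-0.2,"ty":0,"tz":0,"rx":0,"ry":0,"rz":0,"jaw":1},{"tx":-0.6,"ty":0,"tz":0,"rx":0,"ry":0,"rz":0,"jaw":1},{"tx":-0.5,"ty":0,"tz":-0.8,"rx":0,"ry":0,"rz":0,"jaw":1},{"tx":-0.6,"ty":0,"tz":-0.8,"rx":0,"ry":0,"rz":0,"jaw":1},{"tx":-0.6,"ty":-0.8,"tz":-0.8,"rx":0,"ry":0,"rz":0,"jaw":1},{"tx":0,"ty":-0.9,"tz":0,"rx":0,"ry":0,"rz":0,"jaw":1},{"tx":0,"ty":-0.9,"tz":0,"rx":0,"ry":0,"rz":0,"jaw":1},{"tx":0,"ty":-0.9,"tz":0,"rx":0,"ry":0,"rz":0,"jaw":1},{"tx":0,"ty":0,"tz":0,"rx":0,"ry":0,"rz":0,"jaw":1}]'
python3 - <<'E'
from h import *
look(near=d2w([-.02,0]),png="pics/f.png")
E
```

```text
t: 25.35
tcp_pos: [0.5158, 0.1962, 0.143]
ee_rot: [[0.99, -0.139, 0.004], [-0.139, -0.99, 0.004], [0.004, -0.005, -1.0]]
ft_force: [0.2, -0.0, 0.7]
finger_gap: 0.0871
finger_force: 0.0
spot [-0.019 -0.018] 0.61
mask conf 0.64 rect c [-0.0226 -0.0172] mean [-0.0227 -0.0172] [241.5  51.3] theta -0.3
```

View pics/f.png

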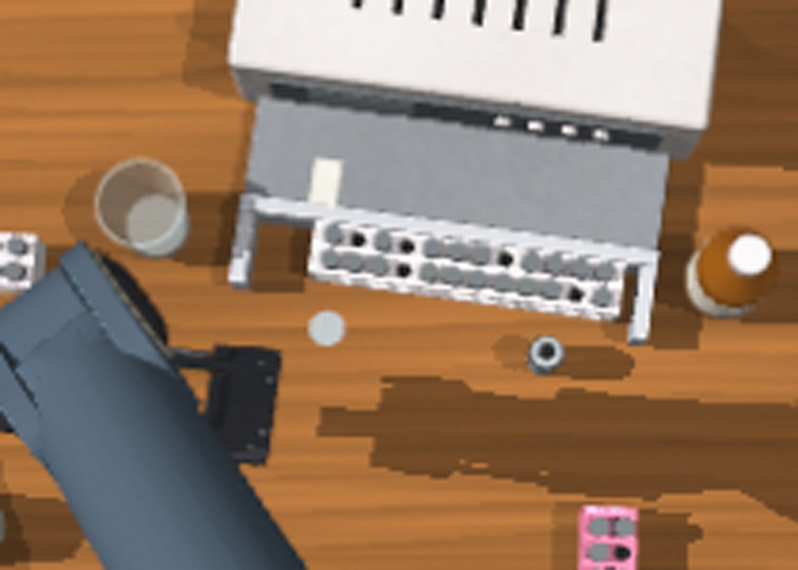

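The rack lies flush along the fence (310–620, 220–315 px), parallel to it and about 18 mm off the bay's middle. The post and bystanders are untouched and the gripper is clear, so I'm handing in.

```bash
python3 -c "
from bench import arm
print(arm.hand_in())"
```

```text
the job is handed in; nothing more can be done
None
```

The rack was pushed in behind the post, swung in and pressed flush along the bay's back fence; I handed the job in at about 25 s, and the last camera check put its centre line about 20 mm from the fence, parallel within about 0.3° and about 18 mm off the bay's middle, but no verdict came back.

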